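# Check a frame's squareness by its two diagonals and true it up

## Task

Check the wooden frame in the jig for squareness. Using only the rules' black knobs, bring first the left slide and then the right slide gently up to its frame corner and press it there at the usual measuring force of about 5 N for about a second, without shifting the frame; compare the two diagonals, and if they differ press the slide of the longer one further in until the frame is square. Finish with both slides touching their corners and showing the same reading, hands off, and the other gauges undisturbed.

Things in the scene. Friction and masses are not known exactly. Their poses are not given: they have to be found in the camera images.
- jig: fixed blue plate 310 x 310 x 15 mm, origin centre of its underside. On it a frame of 160 mm side (pin to pin), top 38 mm above the counter, round corner pins up to 43 mm; the true square is centred on the origin. The steel far rail (jig x +80 mm) is fixed, the near bar (x -80 mm) shifts along y, racking the frame up to 15 mm. Two ruled steel rules lie crossed under it along the diagonals, their slides at the near ends.
- frame_bar: near wooden bar of the frame, 160 mm long along the jig's y, a round pin at each end; origin midway between the pins, at counter height. It shifts only along the jig's y, with friction: pressed on a pin along the diagonal with under 6 N it stays still, from about 8 N it yields; pushing it by a knob takes about 10 to 15 N (the other slide is pushed back with it). It stays where it is left.
- slide_left: left slide, 45 mm long, with a steel jaw plate at its front (36 mm wide, 20 to 40 mm above the counter) and a knob; origin in the middle of its flat measuring face (at counter height), x axis = the way the slide travels inwards, i.e. along the diagonal from the near left corner to the far right one (the jig's x axis turned by -45 degrees). The face touches the near left pin of the frame.
- slide_right: the same on the right slide: x axis = inwards along the diagonal from the near right corner to the far left one (the jig's x axis turned by +45 degrees). The face touches the near right pin.
- reading_left (a joint): left slide: travel in m inwards along its rule from its outer stop (0 fully out, 0.045 fully in), same zero and scale on both rules. With the jaw touching, the diagonal between pin centres is 251.1 mm minus this: less travel = longer diagonal; square = 0.0249 on both. Stays where left (friction about 2 N, so 5 N at the jaw is 7 N at the knob); moved in or out by its knob. Starts at 0 to 0.008.
- reading_right (a joint): right slide: travel in m inwards along its rule from its outer stop (0 fully out, 0.045 fully in), same zero and scale on both rules. With the jaw touching, the diagonal between pin centres is 251.1 mm minus this: less travel = longer diagonal; square = 0.0249 on both. Stays where left (friction about 2 N, so 5 N at the jaw is 7 N at the knob); moved in or out by its knob. Starts at 0 to 0.008.
- knob_left (a point): centre of the black bakelite knob (26 mm diameter, from 36 to 72 mm above the counter; widest from 47 to 66 mm) on the left slide; this point is 57 mm above the counter, on the line of its rule and 25 mm behind the jaw's measuring face. Left means the jig's +y side. Behind it (outwards) at least 25 mm are free for a finger down to 20 mm above the counter.
- knob_right (a point): centre of the black bakelite knob (26 mm diameter, from 36 to 72 mm above the counter; widest from 47 to 66 mm) on the right slide; this point is 57 mm above the counter, on the line of its rule and 25 mm behind the jaw's measuring face. Right means the jig's -y side. Behind it (outwards) at least 25 mm are free for a finger down to 20 mm above the counter.
- near_left (a point): top centre (43 mm high) of the frame's near left corner pin, 20 mm diameter; the gap between pin and jaw is 6 to 36 mm at the start.
- near_right (a point): top centre of the frame's near right corner pin, 20 mm diameter, likewise.
- far_left (a point): top centre of the frame's far left corner pin (fixed). The diagonals are near_left to far_right and near_right to far_left, both 226.3 mm when square.
- far_right (a point): top centre of the frame's far right corner pin (fixed).
- disc_a: loose brass setting disc, 32 mm diameter, 14 mm thick, lying on the jig plate inside the frame; origin centre of underside. Leave it alone.
- disc_b: loose brass setting disc, 44 mm diameter, 16 mm thick, on the counter left of the jig; origin centre of underside. Leave it alone.
- ring_gauge: loose dull green thread ring gauge, 68 mm diameter, 22 mm high, left of the jig; origin centre of underside. Leave it alone.
- snap_gauge: loose nickel-plated snap gauge (flat C, 76 x 90 x 12 mm), right of the jig; origin under its middle. Leave it alone.
- bakelite_handle: loose black bakelite knob handle standing upright, 36 mm diameter, 66 mm high, right of the jig; origin centre of underside. Leave it alone.

How it is judged:
By the outcome, as a careful person would: the job done as asked, in the order asked, and still so for the second after the job is handed in, with the robot touching nothing.
It also fails if it takes over 64 s, if anything falls off the work surface, if the arm or the gripper's body presses on something with over 40 N, if the wrist force passes 120 N, or if a joint passes its speed limit or range.

## Robot

A 6-joint arm with a two-finger parallel gripper is mounted at the origin on the work surface. World frame = base frame: x ahead of the robot, y to its left, z up, the work surface at z = 0. Lengths are in m, angles in rad, forces in N, time in s.
With the tool pointing down it reaches from about 0.35 to 0.775 m from the base axis. Payload 5.5 kg.
Tool frame: the origin (TCP) lies at the very end of the fingers, on their centre line; the grasp point (between the pads) lies env.pinch_z behind it (env.pinch_z is the distance from the TCP to the grasp point, in m); z points along the fingers, y is the line along which they close (so a half turn about z gives the same grasp; the last joint's range is limited). The gripper opens to 85 mm and grips with 20 to 120 N. Pads are 22 mm wide; open, the fingers measure 114 mm over their backs; the gripper's body (76 mm by 85 mm) begins 54 mm behind the grasp point. The pads swing forward as they close: fully open they stand 13 mm farther back than shut.
Start: joints at [-1.332, 0.313, 0.046, 1.304, 0, 1.431], TCP at [0.213, -0.534, 0.231] pointing down, gripper open.
Joint ranges: [-2.76, 2.76], [-0.86, 1.69], [-1.03, 1.26], [-2.2, 2.34], [-1.47, 1.5], [-3.14, 3.14]. Speed limits (rad/s): [2.57, 2.57, 3.14, 3.14, 3.14, 3.14].

## Interface

Orientations are given as a unit quaternion [w, x, y, z].
In Python, from workcell import env, eyes gives the robot as it stands.
- The arm moves only by the shell command python3 -m jog 'ROWS' [FORCE]. ROWS is JSON, one flat list of numbers, 7 for each row, row after row: the shift along the world's x, y, z as a fraction of full scale, then the turn, a rotation vector about the world's x, y, z as a fraction of full scale, then the opening, from -1 (shut) to 1 (fully open), so that 0 is half open. A call has 1 to 12 rows; each row is the pose to reach, as a shift and turn from the pose commanded when the call began, turning the shorter way round; what a row does not reach only later rows make up. Full scale, the value 1, is 20 cm for a shift and pi rad for a turn. A row lasts 1/12 s, in which the tool goes at most 41.7 mm and 7.16 degrees, less where a joint would pass 70% of its speed; a pose out of reach is approached as far as the arm can. A call with a number of a shift or a turn outside -1 to 1 is refused whole. A call with a gripper value outside its range is refused whole. The fingers move at their own pace and stop on an object; FORCE is the grip in N (left out, the last holds). Time passes only in rows, so rows that repeat a pose let the fingers close. It gives the time, the measured TCP pose, the force, the opening and the grip force at its end, in the units of the state.
- env.get_state(): the state, without advancing time (a new reading comes with each control period).
- eyes.read_camera(name): name is "side" or "top" or "wrist"; returns (picture, depth): 400x640x3 uint8, red, green, blue; 400x640 float32, m along the optical axis (not along the pixel's ray), 0 where there is no reading.
- eyes.calibration(name): a dict with "fx", "fy", "cx", "cy" (pixels), "R" (3x3) and "t" (3): a world point X has camera coordinates R X + t; the wrist camera has in their place "tool_from_camera" (4x4, takes a point from camera to tool coordinates, whose origin is the TCP and whose axes are the flange's). Camera axes: x right, y down, z forward; pixel columns grow to the right and rows downward; lengths in m; the calibration is good to about 2 mm. A picture is of the moment at which its call begins: read the wrist's pose just before it. calibration takes no time and is no camera call.
- env.hand_in(): hands the job in; it is judged then, once.
The state is a dict: "clock": time; "joint_pos": joint angles; "qvel": joint speeds; "tau": joint torques, N m; "tcp_pos": TCP position; "orientation": TCP orientation; "wrist_force": force on the tool from outside, world axes, zero at the start; "ft_torque": the same for the moment, N m; "finger_gap": finger opening in m; "grip_force": force on a finger pad.
Only numpy, scipy, OpenCV 4.12 (cv2) and the standard library are available. Lean on these libraries where they do the work, as an engineer would, in place of code of your own. Each camera call takes 0.05 s, during which the arm holds its last target. There are 200 camera calls.

## Working session

There is one attempt and no reset: what is moved stays moved. The work goes in short steps, Python scripts to look and compute and a shell command to move; the robot and the scene stay as the last step left them, time stands still between calls to the robot, and variables do not carry over. Pictures are saved under pics/ and viewed, at most 10 in all, crops included, and the job is handed in when it is done.

```bash
ls; mkdir -p pics; cat > h.py <<'E'
from workcell import env, eyes
import numpy as np, cv2
def snap(n,f=None):
    im,d=eyes.read_camera(n)
    if f: cv2.imwrite('pics/'+f,im[:,:,::-1])
    return im,d
def px2w(c,u,v,z):
    "intersect pixel ray with height z"
    R=np.array(c['R']);t=np.array(c['t'])
    r=R.T@np.array([(u-c['cx'])/c['fx'],(v-c['cy'])/c['fy'],1]);o=-R.T@t
    return o+r*(z-o[2])/r[2]
E
python3 - <<'E'
from h import *
im,d=snap('top','top.png'); np.save('top.npy',d)
im,d=snap('side','side.png')
print(env.get_state()); print(env.pinch_z)
for n in('top','side','wrist'):print(eyes.calibration(n))
E
```

```text
pics
{'clock': 0.1, 'joint_pos': array([-1.33161555e+00,  3.13970701e-01,  4.50578423e-02,  1.30357953e+00,
       -2.92103139e-06,  1.43122150e+00]), 'qvel': array([-0.00069101, -0.00204724,  0.00517551,  0.00071059,  0.00141054,
        0.00087017]), 'tau': array([ 1.52214510e-03, -4.81727028e+01,  2.99242884e+01,  1.27405138e-02,
       -2.06587133e-04, -1.18792852e-05]), 'tcp_pos': array([ 0.21250743, -0.53379104,  0.23045799]), 'orientation': array([-8.46904953e-04,  9.82121199e-01,  1.88247791e-01, -4.36756231e-05]), 'wrist_force': array([-0.37656399,  0.34754774,  0.03811576]), 'ft_torque': array([-0.02427892,  0.01919308,  0.02863688]), 'grip_force': 0.0, 'finger_gap': 0.08528711053968023}
0.0187
{'fx': 447.36155674327534, 'fy': 447.36155674327534, 'cx': 321.3660613932504, 'cy': 205.031279377796, 'R': array([[-0.02842306, -0.9995413 ,  0.01045549],
       [-0.98077265,  0.025866  , -0.19343205],
       [ 0.19307288, -0.01575239, -0.98105796]]), 't': array([0.004882  , 0.5813114 , 0.98048653])}
{'fx': 510.06806514670325, 'fy': 510.06806514670325, 'cx': 325.62024864020816, 'cy': 192.62806419095543, 'R': array([[-0.7391537 , -0.67351272,  0.0056948 ],
       [-0.40297717,  0.43544515, -0.80498256],
       [ 0.53968622, -0.59730071, -0.59327114]]), 't': array([0.42568908, 0.27091392, 1.14344807])}
{'fx': 324.74326999656006, 'fy': 324.74326999656006, 'cx': 326.81357711935954, 'cy': 204.59408552684317, 'tool_from_camera': array([[-1.14795044e-03, -9.62438176e-01, -2.71498509e-01,
         6.98538771e-02],
       [ 9.99998910e-01, -1.35679617e-03,  5.81525264e-04,
         1.15720069e-03],
       [-9.28050252e-04, -2.71497546e-01,  9.62438684e-01,
        -1.42210054e-01],
       [ 0.00000000e+00,  0.00000000e+00,  0.00000000e+00,
         1.00000000e+00]])}
```

View pics/top.png

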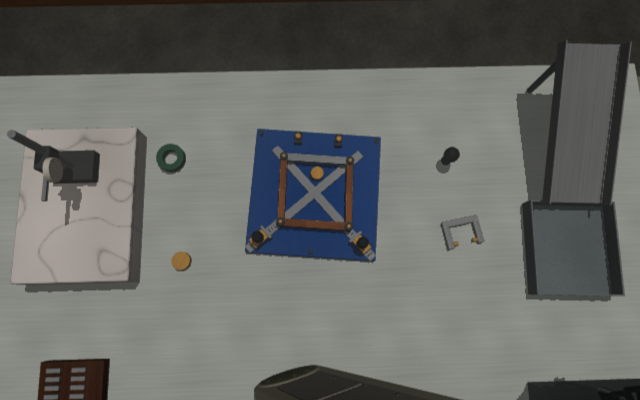

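The jig (blue) is at about (315,196), with black knobs near (258,237) and (363,243) and pins near (284,157), (351,160), (281,223), (349,226). I'll enlarge that area.

```bash
python3 - <<'E'
from h import *
im=cv2.imread('pics/top.png')
cv2.imwrite('pics/c1.png',cv2.resize(im[120:270,235:395],None,fx=5,fy=4*1.0,interpolation=cv2.INTER_CUBIC) if 0 else cv2.resize(im[122:268,240:390],None,fx=4,fy=4,interpolation=cv2.INTER_CUBIC))
E
```

```text
(no output)
```

View pics/c1.png

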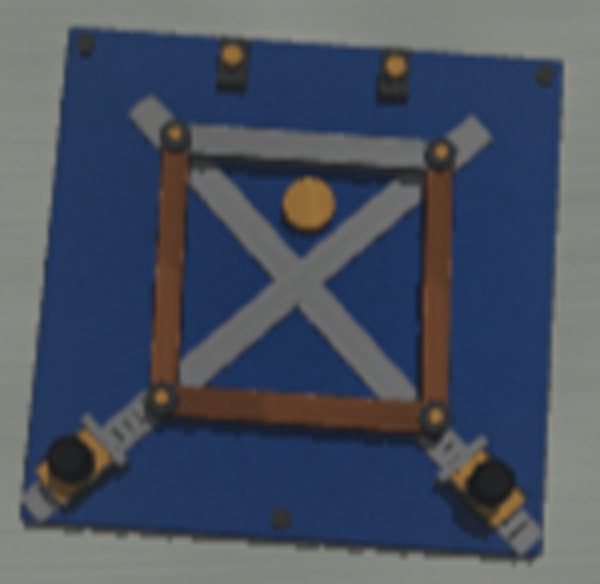

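Enlarged 4x: pins FL (175,133), FR (440,152), NL (161,398), NR (435,415). The knob tops are L (71,457) and R (492,481), and the jig corners are visible too.

```bash
python3 - <<'E'
from h import *
c=eyes.calibration('top')
P={}
for n,x,y,z in [('FL',175,133,.043),('FR',440,152,.043),('NL',161,398,.043),('NR',435,415,.043),('KL',71,457,.071),('KR',492,481,.071),('c_fl',70,28,.015),('c_fr',562,62,.015),('c_nl',23,523,.015),('c_nr',541,557,.015)]:
    P[n]=px2w(c,240+(x+.5)/4-.5,122+(y+.5)/4-.5,z)[:2]; print(n,P[n].round(4))
D=lambda a,b:np.linalg.norm(P[a]-P[b])
print('far',D('FL','FR'),'near',D('NL','NR'),'l',D('FL','NL'),'r',D('FR','NR'),'dL',D('NL','FR'),'dR',D('NR','FL'))
v=P['FL']-P['FR']; yaw=np.arctan2(-v[0],v[1]); print('yaw',yaw, 'plate yaw',np.arctan2(*( (P['c_fl']-P['c_fr'])*[-1,1])),np.arctan2(*( (P['c_nl']-P['c_nr'])*[-1,1])))
ex=np.array([np.cos(yaw),np.sin(yaw)]);ey=np.array([-ex[1],ex[0]])
o=(P['FL']+P['FR'])/2-.08*ex; print('origin',o,np.mean([P[k] for k in P if k[:2]=='c_'],axis=0))
for k in P: print(k,((P[k]-o)@ex).round(4),((P[k]-o)@ey).round(4))
E
```

```text
FL [0.709  0.0764]
FR [ 0.6931 -0.0822]
NL [0.5483 0.0865]
NR [ 0.534  -0.0728]
KL [0.5115 0.1353]
KR [ 0.4914 -0.1013]
c_fl [0.7878 0.1429]
c_fr [ 0.758 -0.163]
c_nl [0.4803 0.1708]
c_nr [ 0.4519 -0.1341]
far 0.15942530932370375 near 0.1599638377749217 l 0.16107123503573725 r 0.1594542908471897 dL 0.2223899262070163 dR 0.2300309245819538
yaw -0.09970446945150273 plate yaw -0.09719321133593313 -0.09290833898064908
origin [0.62147677 0.00506647] [0.61950245 0.00416667]
FL 0.08 0.0797
FR 0.08 -0.0797
NL -0.081 0.0737
NR -0.0793 -0.0862
KL -0.1224 0.1186
KR -0.1188 -0.1188
c_fl 0.1518 0.1537
c_fr 0.1525 -0.1536
c_nl -0.1569 0.1509
c_nr -0.1549 -0.1553
```

Yaw is about -0.097 rad, the frame is racked about 6 mm towards -y, and the right diagonal is the longer one. The checks against the given sizes agree to within 2 mm. I'll move behind the left knob with the fingers shut and the tool's x axis along the left diagonal.

```bash
python3 -m jog '[0.35,0.868,0,0,0,0.15,-1, 0.35,0.868,0,0,0,0.15,-1, 0.35,0.868,0,0,0,0.15,-1, 0.35,0.868,0,0,0,0.15,-1, 0.35,0.868,0,0,0,0.15,-1, 0.35,0.868,0,0,0,0.15,-1, 0.35,0.868,0,0,0,0.15,-1]' 40
python3 -m jog '[0.35,0.868,0,0,0,0.15,-1, 0.35,0.868,0,0,0,0.15,-1, 0.35,0.868,0,0,0,0.15,-1, 0.35,0.868,0,0,0,0.15,-1, 0.35,0.868,0,0,0,0.15,-1, 0.35,0.868,0,0,0,0.15,-1, 0.35,0.868,0,0,0,0.15,-1]'
python3 -m jog '[0.35,0.868,0,0,0,0.15,-1, 0.35,0.868,0,0,0,0.15,-1, 0.35,0.868,0,0,0,0.15,-1, 0.35,0.868,0,0,0,0.15,-1, 0.35,0.868,0,0,0,0.15,-1, 0.35,0.868,0,0,0,0.15,-1, 0.35,0.868,0,0,0,0.15,-1]'
python3 -m jog '[0.35,0.868,0,0,0,0.15,-1, 0.35,0.868,0,0,0,0.15,-1, 0.35,0.868,0,0,0,0.15,-1, 0.35,0.868,0,0,0,0.15,-1, 0.35,0.868,0,0,0,0.15,-1, 0.35,0.868,0,0,0,0.15,-1, 0.35,0.868,0,0,0,0.15,-1, 0.35,0.868,0,0,0,0.15,-1, 0.35,0.868,0,0,0,0.15,-1]'
python3 - <<'E'
from h import *
from scipy.spatial.transform import Rotation as Ro
s=env.get_state();q=s['orientation'];R=Ro.from_quat(q[[1,2,3,0]]).as_matrix();print(R.round(3),np.arctan2(R[1,0],R[0,0]),s['joint_pos'])
E
```

```text
clock: 0.68
tcp_pos: [0.283, -0.3597, 0.2314]
orientation: [0.0, 0.911, 0.413, -0.0]
wrist_force: [-0.3, -0.3, 0.6]
finger_gap: 0.0006
grip_force: 0.0
clock: 1.27
tcp_pos: [0.3532, -0.1874, 0.2313]
orientation: [0.0, 0.789, 0.614, -0.0]
wrist_force: [0.8, 0.0, 0.6]
finger_gap: -0.0002
grip_force: 0.0
clock: 1.85
tcp_pos: [0.4235, -0.0142, 0.231]
orientation: [0.0, 0.624, 0.781, -0.0]
wrist_force: [-0.6, -1.1, 0.4]
finger_gap: -0.0002
grip_force: 0.0
clock: 2.6
tcp_pos: [0.4926, 0.158, 0.2312]
orientation: [-0.0, 0.426, 0.905, -0.0]
wrist_force: [0.1, -1.0, 0.3]
finger_gap: -0.0001
grip_force: 0.0
[[-0.636  0.771 -0.   ]
 [ 0.771  0.636 -0.   ]
 [-0.    -0.001 -1.   ]] 2.2605335379981693 [ 1.55426868e-01  2.01864828e-01 -1.01408128e-01  1.26799434e+00
 -3.90295721e-04  1.03648610e+00]
```

```bash
python3 -m jog '[-0.01,0.012,-0.2,0,0,0,-1, -0.01,0.012,-0.4,0,0,0,-1, -0.01,0.012,-0.6,0,0,0,-1, -0.01,0.012,-0.7,0,0,0,-1, -0.01,0.012,-0.7,0,0,0,-1]'
python3 - <<'E'
from h import *
im,d=snap('side'); t=snap('wrist')[0]
a=cv2.resize(im[110:310,220:480],(520,400)); b=cv2.resize(t,(640,400))[:, 180:460]
cv2.imwrite('pics/a1.png',np.hstack([a,b])[:,:,::-1])
E
```

```text
clock: 3.02
tcp_pos: [0.4865, 0.1602, 0.0868]
orientation: [-0.004, 0.426, 0.905, -0.003]
wrist_force: [-0.9, -0.0, 0.1]
finger_gap: 0.0001
grip_force: 0.0
```

View pics/a1.png

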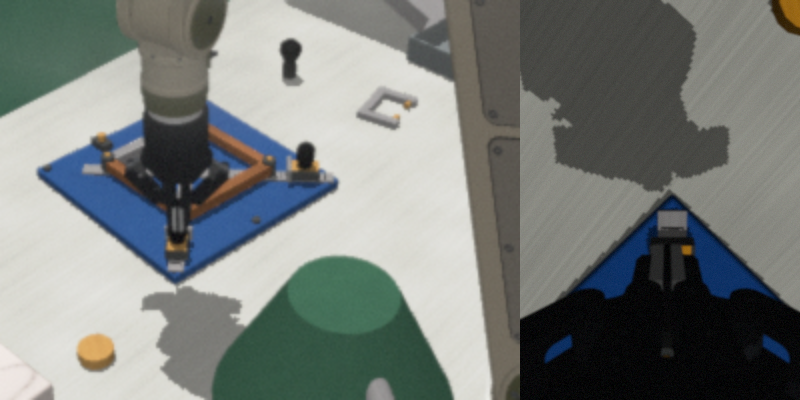

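The side view shows the fingers at about (178,225), in line with the left knob and slide. The wrist view shows the rule at (672,220), centred on the fingers. I'll descend.

```bash
python3 -m jog '[0,0,-0.08,0,0,0,-1, 0,0,-0.16,0,0,0,-1, 0,0,-0.23,0,0,0,-1, 0,0,-0.23,0,0,0,-1, 0,0,-0.23,0,0,0,-1]'
python3 - <<'E'
from h import *
im,d=snap('side')
cv2.imwrite('pics/a2.png',cv2.resize(im[150:270,240:400],(800,600),interpolation=cv2.INTER_CUBIC)[:,:,::-1]);s=env.get_state();print(s['tcp_pos'],s['wrist_force'])
E
```

```text
clock: 3.53
tcp_pos: [0.4918, 0.1623, 0.0471]
orientation: [0.001, 0.425, 0.905, 0.001]
wrist_force: [-0.1, -0.6, 0.8]
finger_gap: 0.0003
grip_force: 0.0
[0.49222824 0.16244587 0.04742214] [0.21237324 0.8156629  0.2933373 ]
```

View pics/a2.png

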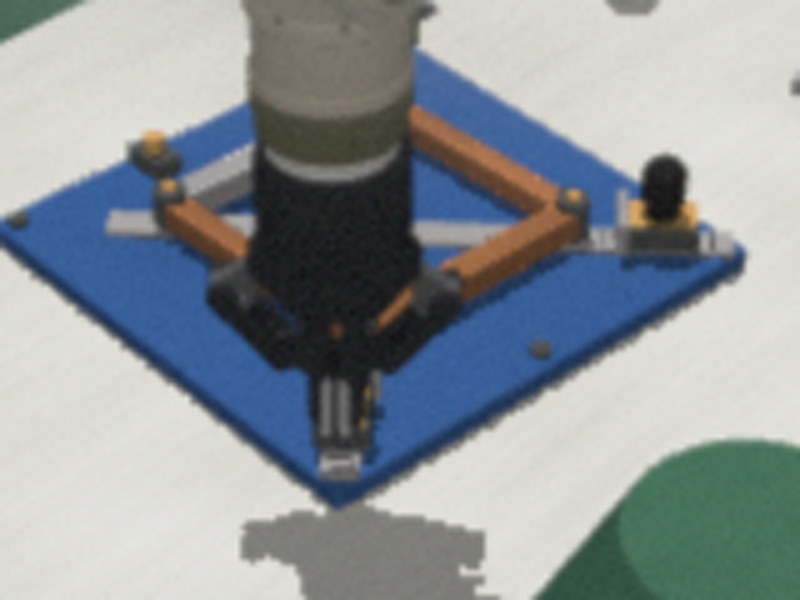

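The fingers (335,420) stand behind the left knob, over the free rule end at (340,465). I'll approach slowly, stopping short of the pin.

```bash
python3 -m jog '[0.008,-0.01,0,0,0,0,-1, 0.016,-0.0195,0,0,0,0,-1, 0.024,-0.029,0,0,0,0,-1, 0.032,-0.039,0,0,0,0,-1, 0.04,-0.0485,0,0,0,0,-1, 0.048,-0.058,0,0,0,0,-1, 0.056,-0.068,0,0,0,0,-1, 0.064,-0.078,0,0,0,0,-1, 0.07,-0.085,0,0,0,0,-1, 0.076,-0.092,0,0,0,0,-1, 0.08,-0.097,0,0,0,0,-1, 0.08,-0.097,0,0,0,0,-1]'
cat > st.py <<'E'
from h import *
import sys
s=env.get_state();a=-.882 if sys.argv[1]=='L' else .688
d=np.array([np.cos(a),np.sin(a)]);o=np.array([.6205,.0047])
f=s['wrist_force'];p=s['tcp_pos']
print('t',round(s['clock'],2),'along',((p[:2]-o)@d*1000).round(2),'lat',((p[1]-o[1])*d[0]-(p[0]-o[0])*d[1])*1000,'z',p[2].round(4),'Fpush',round(-f[:2]@d,2),'f',f.round(2))
E
python3 st.py L
```

```text
clock: 4.58
tcp_pos: [0.5068, 0.1428, 0.0453]
orientation: [0.0, 0.425, 0.905, -0.0]
wrist_force: [-0.2, 0.9, 1.0]
finger_gap: -0.0
grip_force: 0.4
t 4.58 along -178.89 lat 0.05476177306942831 z 0.0453 Fpush 0.8 f [-0.18  0.89  0.95]
```

```bash
python3 -m jog '[0.004,-0.005,0,0,0,0,-1, 0.008,-0.0095,0,0,0,0,-1, 0.012,-0.0145,0,0,0,0,-1, 0.016,-0.0195,0,0,0,0,-1, 0.019,-0.023,0,0,0,0,-1]' >/dev/null
python3 st.py L
python3 -m jog '[0.0015,-0.002,0,0,0,0,-1, 0.003,-0.004,0,0,0,0,-1, 0.003,-0.004,0,0,0,0,-1]' >/dev/null;python3 st.py L
python3 - <<'E'
from h import *
im,d=snap('side'); t=snap('top')[0]
cv2.imwrite('pics/a3.png',np.hstack([cv2.resize(im[170:270,260:360],(400,400),interpolation=cv2.INTER_CUBIC),cv2.resize(t[180:280,230:330],(400,400),interpolation=cv2.INTER_CUBIC)])[:,:,::-1])
E
```

```text
t 5.0 along -173.23 lat -0.015937879150773604 z 0.0452 Fpush 2.86 f [-0.73  3.1   0.41]
t 5.25 along -172.14 lat 0.0059070132321231705 z 0.0453 Fpush 2.05 f [-1.34  1.55  0.43]
```

View pics/a3.png

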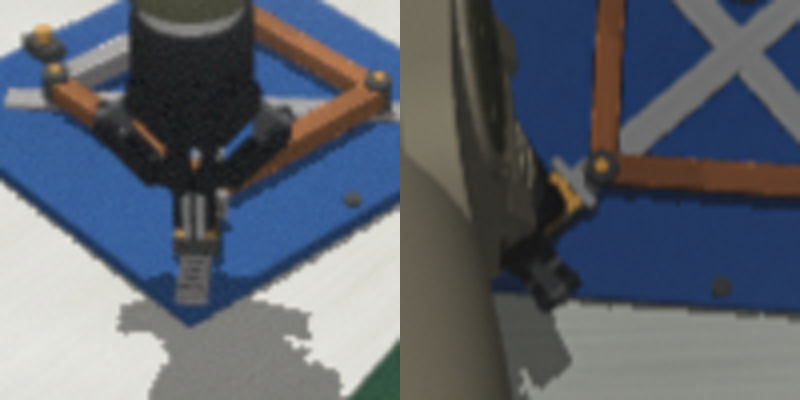

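In the top view the jaw (572,183) is a few mm short of the pin (602,165), and the push force of about 2 N is slide friction only. I'll creep forward.

```bash

python3 -m jog '[0.0016,-0.002,0,0,0,0,-1, 0.0032,-0.004,0,0,0,0,-1, 0.0048,-0.006,0,0,0,0,-1,0.0048,-0.006,0,0,0,0,-1]' >/dev/null;python3 st.py L
python3 -m jog '[0.0016,-0.002,0,0,0,0,-1, 0.0032,-0.004,0,0,0,0,-1,0.0032,-0.004,0,0,0,0,-1]' >/dev/null;python3 st.py L
```

```text
t 5.68 along -170.69 lat -0.012728159808711448 z 0.0453 Fpush 0.73 f [ 0.2   1.1  -0.48]
t 5.93 along -169.63 lat -0.048995220555972385 z 0.0453 Fpush 1.6 f [-0.26  1.85 -0.58]
```

```bash

python3 -m jog '[0.0016,-0.002,0,0,0,0,-1,0.0016,-0.002,0,0,0,0,-1]' >/dev/null;python3 st.py L
python3 -m jog '[0.0016,-0.002,0,0,0,0,-1,0.0016,-0.002,0,0,0,0,-1]' >/dev/null;python3 st.py L
python3 -m jog '[0.0016,-0.002,0,0,0,0,-1,0.0016,-0.002,0,0,0,0,-1]' >/dev/null;python3 st.py L
```

```text
t 6.1 along -169.12 lat -0.04434188184561372 z 0.0453 Fpush 2.2 f [-0.92  2.09 -1.14]
t 6.27 along -168.63 lat -0.03635681049035666 z 0.0453 Fpush 2.44 f [-1.05  2.29 -0.36]
t 6.43 along -168.12 lat -0.02925323875203889 z 0.0453 Fpush 2.14 f [-0.9   2.02 -0.86]
```

```bash

for i in 1; do python3 -m jog '[0.0008,-0.001,0,0,0,0,-1,0.0008,-0.001,0,0,0,0,-1]' >/dev/null;python3 st.py L
python3 -m jog '[0.0008,-0.001,0,0,0,0,-1,0.0008,-0.001,0,0,0,0,-1]' >/dev/null;python3 st.py L
python3 -m jog '[0.0008,-0.001,0,0,0,0,-1,0.0008,-0.001,0,0,0,0,-1]' >/dev/null;python3 st.py L; done
```

```text
t 6.6 along -167.88 lat -0.034189495839054285 z 0.0453 Fpush 0.88 f [-0.37  0.83 -0.58]
t 6.77 along -167.64 lat -0.034991974110124 z 0.0453 Fpush 1.36 f [-0.04  1.73  0.13]
t 6.93 along -167.38 lat -0.026255780081849145 z 0.0453 Fpush 1.65 f [-0.58  1.66 -0.74]
```

```bash

python3 -m jog '[0.0008,-0.001,0,0,0,0,-1,0.0008,-0.001,0,0,0,0,-1]' >/dev/null;python3 st.py L
python3 -m jog '[0.0008,-0.001,0,0,0,0,-1,0.0008,-0.001,0,0,0,0,-1]' >/dev/null;python3 st.py L
python3 -m jog '[0.0008,-0.001,0,0,0,0,-1,0.0008,-0.001,0,0,0,0,-1]' >/dev/null;python3 st.py L
python3 -m jog '[0.0008,-0.001,0,0,0,0,-1,0.0008,-0.001,0,0,0,0,-1]' >/dev/null;python3 st.py L
```

```text
t 7.1 along -167.11 lat -0.011564349072415436 z 0.0453 Fpush 1.34 f [-0.35  1.45 -0.61]
t 7.27 along -166.87 lat -0.038371369363535135 z 0.0453 Fpush 1.42 f [ 0.43  2.2  -1.76]
t 7.43 along -166.81 lat -0.04835513980372408 z 0.0453 Fpush 3.28 f [-0.71  3.67 -0.73]
t 7.6 along -166.73 lat -0.030652561960692326 z 0.0453 Fpush 4.65 f [-2.19  4.23  0.41]
```

Contact is at about -166.87 mm, at roughly 1.4 N per step. I need about 7 N.

```bash

python3 -m jog '[0.0008,-0.001,0,0,0,0,-1,0.0008,-0.001,0,0,0,0,-1]' >/dev/null;python3 st.py L
python3 -m jog '[0.0004,-0.0005,0,0,0,0,-1]' >/dev/null;python3 st.py L
python3 -m jog '[0.0,0,0,0,0,0,-1]' >/dev/null;python3 st.py L
python3 -m jog '[0.0,0,0,0,0,0,-1]' >/dev/null;python3 st.py L
```

```text
t 7.77 along -166.72 lat -0.07411960827158337 z 0.0453 Fpush 5.41 f [-1.48  5.79  0.54]
t 7.85 along -166.69 lat -0.07565350510006785 z 0.0453 Fpush 6.07 f [-2.63  5.7   0.15]
t 7.93 along -166.69 lat -0.07383945537957348 z 0.0453 Fpush 6.26 f [-2.55  6.01  0.89]
t 8.02 along -166.7 lat -0.06536134937225324 z 0.0453 Fpush 5.07 f [-2.19  4.76  0.21]
```

```bash

python3 -m jog '[0.0007,-0.0008,0,0,0,0,-1]' >/dev/null;python3 st.py L
for i in 1 2 3 4; do python3 -m jog '[0,0,0,0,0,0,-1]' >/dev/null;python3 st.py L; done
```

```text
t 8.1 along -166.65 lat -0.07554048703527216 z 0.0453 Fpush 6.99 f [-3.34  6.3   1.27]
t 8.18 along -166.67 lat -0.04516231378644264 z 0.0453 Fpush 5.65 f [-2.31  5.42  0.99]
t 8.27 along -166.64 lat -0.0692744022834646 z 0.0453 Fpush 6.27 f [-3.11  5.56  0.83]
t 8.35 along -166.67 lat -0.0892095979959373 z 0.0453 Fpush 5.09 f [-2.27  4.72 -0.25]
t 8.43 along -166.69 lat -0.07157304878732673 z 0.0453 Fpush 5.16 f [-2.17  4.89  0.39]
```

```bash

python3 -m jog '[0.0006,-0.0007,0,0,0,0,-1]' >/dev/null;python3 st.py L
for i in 1 2 3 4 5; do python3 -m jog '[0,0,0,0,0,0,-1]' >/dev/null;python3 st.py L; done
```

```text
t 8.52 along -166.63 lat -0.0486572273624003 z 0.0453 Fpush 7.34 f [-3.27  6.81  0.22]
t 8.6 along -166.67 lat -0.0999260502473065 z 0.0453 Fpush 6.41 f [-2.72  6.07 -0.18]
t 8.68 along -166.65 lat -0.05902742123287119 z 0.0453 Fpush 6.65 f [-2.79  6.32  1.85]
t 8.77 along -166.64 lat -0.04159857211717688 z 0.0453 Fpush 6.89 f [-2.68  6.72  1.14]
t 8.85 along -166.63 lat -0.06962709966626401 z 0.0453 Fpush 6.59 f [-3.02  6.05  0.26]
t 8.93 along -166.66 lat -0.05203242870611968 z 0.0453 Fpush 5.89 f [-2.14  5.87  0.81]
```

```bash

python3 -m jog '[0.0003,-0.0003,0,0,0,0,-1,0.0003,-0.0003,0,0,0,0,-1]' >/dev/null;python3 st.py L
for i in 1 2 3 4 5 6 7; do python3 -m jog '[0,0,0,0,0,0,-1,0,0,0,0,0,0,-1]' >/dev/null;python3 st.py L; done
```

```text
t 9.1 along -166.64 lat -0.0603738431030898 z 0.0453 Fpush 5.06 f [-1.47  5.34  1.12]
t 9.27 along -166.67 lat -0.06505415414694016 z 0.0453 Fpush 6.59 f [-2.54  6.44  0.57]
t 9.43 along -166.65 lat -0.04272808217301027 z 0.0453 Fpush 6.39 f [-2.54  6.19  1.26]
t 9.6 along -166.67 lat -0.07248216251927453 z 0.0453 Fpush 6.95 f [-2.88  6.63  1.44]
t 9.77 along -166.64 lat -0.07208543342270002 z 0.0453 Fpush 7.24 f [-3.27  6.69  1.3 ]
t 9.93 along -166.66 lat -0.07807388117711533 z 0.0453 Fpush 6.37 f [-2.78  5.96  0.61]
t 10.1 along -166.65 lat -0.06585010871643093 z 0.0453 Fpush 6.47 f [-2.79  6.08  0.97]
t 10.27 along -166.63 lat -0.0769556482258793 z 0.0453 Fpush 7.08 f [-3.55  6.25  1.28]
```

The left slide was held at about 6.7 N at the knob for about 2 s without yielding. I'll retract and go behind the right knob.

```bash

python3 -m jog '[-0.01,0.012,0,0,0,0,-1,-0.025,0.03,0,0,0,0,-1,-0.038,0.046,0,0,0,0,-1,-0.038,0.046,0,0,0,0,-1,-0.038,0.046,0.2,0,0,0,-1,-0.038,0.046,0.4,0,0,0,-1,-0.038,0.046,0.5,0,0,0,-1,-0.038,0.046,0.5,0,0,0,-1]' >/dev/null
python3 -m jog '[-0.105,-0.664,0,0,0,-0.25,-1,-0.105,-0.664,0,0,0,-0.25,-1,-0.105,-0.664,0,0,0,-0.25,-1,-0.105,-0.664,0,0,0,-0.25,-1,-0.105,-0.664,0,0,0,-0.25,-1,-0.105,-0.664,0,0,0,-0.25,-1,-0.105,-0.664,0,0,0,-0.25,-1,-0.105,-0.664,0,0,0,-0.25,-1]'
python3 -m jog '[-0.105,-0.664,0,0,0,-0.25,-1,-0.105,-0.664,0,0,0,-0.25,-1,-0.105,-0.664,0,0,0,-0.25,-1,-0.105,-0.664,0,0,0,-0.25,-1,-0.105,-0.664,0,0,0,-0.25,-1,-0.105,-0.664,0,0,0,-0.25,-1,-0.105,-0.664,0,0,0,-0.25,-1,-0.105,-0.664,0,0,0,-0.25,-1,-0.105,-0.664,0,0,0,-0.25,-1,-0.105,-0.664,0,0,0,-0.25,-1]'
python3 st.py R
python3 - <<'E'
from h import *
t=snap('top')[0];im=snap('side')[0]
cv2.imwrite('pics/a4.png',np.hstack([cv2.resize(im[150:270,240:400],(400,300),interpolation=cv2.INTER_CUBIC),cv2.resize(t[190:265,240:340],(400,300),interpolation=cv2.INTER_CUBIC)])[:,:,::-1])
cv2.imwrite('pics/top2.png',t[:,:,::-1])
E
```

```text
clock: 11.6
tcp_pos: [0.4863, 0.0084, 0.1446]
orientation: [-0.0, 0.74, 0.673, -0.0]
wrist_force: [-0.2, -0.1, 0.8]
finger_gap: 0.0001
grip_force: 0.0
clock: 12.43
tcp_pos: [0.4656, -0.1238, 0.1451]
orientation: [-0.0, 0.94, 0.341, -0.0]
wrist_force: [-0.5, 0.8, 0.7]
finger_gap: -0.0001
grip_force: 0.0
t 12.43 along -201.27 lat -0.8748299999629394 z 0.1451 Fpush -0.14 f [-0.49  0.81  0.65]
```

View pics/a4.png

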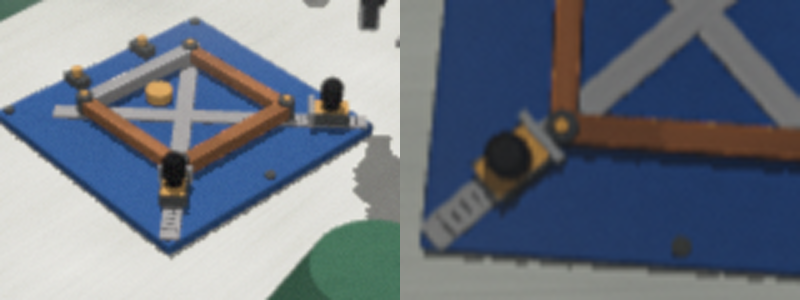

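The left jaw (540,130) now rests against its pin (562,125). I'll descend behind the right knob and advance.

```bash

python3 -m jog '[0,0,-0.15,0,0,0,-1,0,0,-0.3,0,0,0,-1,0,0,-0.42,0,0,0,-1,0,0,-0.5,0,0,0,-1,0,0,-0.5,0,0,0,-1,0,0,-0.5,0,0,0,-1]' >/dev/null; python3 st.py R
python3 -m jog '[0.008,0.0065,0,0,0,0,-1,0.016,0.013,0,0,0,0,-1,0.024,0.0197,0,0,0,0,-1,0.032,0.0263,0,0,0,0,-1,0.04,0.033,0,0,0,0,-1,0.048,0.0395,0,0,0,0,-1,0.054,0.0445,0,0,0,0,-1,0.06,0.0495,0,0,0,0,-1,0.066,0.0543,0,0,0,0,-1,0.066,0.0543,0,0,0,0,-1]' >/dev/null; python3 st.py R
python3 -m jog '[0.003,0.0025,0,0,0,0,-1,0.006,0.005,0,0,0,0,-1,0.006,0.005,0,0,0,0,-1]' >/dev/null; python3 st.py R
```

```text
t 13.03 along -201.55 lat -0.24105865723131337 z 0.0448 Fpush 0.27 f [-0.57  0.27  0.18]
t 13.87 along -183.97 lat -1.0972519941845755 z 0.0453 Fpush 0.86 f [ 0.2  -1.6   0.99]
t 14.12 along -182.61 lat -1.0477548993818169 z 0.0453 Fpush 1.17 f [ 0.17 -2.04  0.97]
```

```bash

for i in 1 2 3 4 5; do python3 -m jog '[0.0019,0.0016,0,0,0,0,-1,0.0038,0.0032,0,0,0,0,-1]' >/dev/null; python3 st.py R; 
 done 2>&1
```

```text
t 14.28 along -181.72 lat -1.0134252165419078 z 0.0453 Fpush 2.18 f [-0.73 -2.55  0.53]
t 14.45 along -180.67 lat -1.015825710702814 z 0.0453 Fpush 2.37 f [-1.32 -2.12  0.7 ]
t 14.62 along -179.61 lat -1.0224228250529794 z 0.0453 Fpush 2.22 f [-0.78 -2.55  0.35]
t 14.78 along -178.63 lat -0.9889360649223827 z 0.0453 Fpush 1.84 f [-0.98 -1.7  -0.04]
t 14.95 along -177.62 lat -0.9839684886787381 z 0.0453 Fpush 3.04 f [-1.23 -3.3  -0.38]
```

```bash

for i in 1 2 3 4; do python3 -m jog '[0.001,0.0008,0,0,0,0,-1,0.001,0.0008,0,0,0,0,-1]' >/dev/null; python3 st.py R; 
 done 2>&1
```

```text
t 15.12 along -177.3 lat -1.0093901000798322 z 0.0453 Fpush 1.55 f [-0.5  -1.83 -0.29]
t 15.28 along -177.1 lat -0.9976624111986271 z 0.0453 Fpush 2.22 f [-0.5  -2.89 -0.39]
t 15.45 along -176.9 lat -0.9844375302194008 z 0.0453 Fpush 1.97 f [-1.21 -1.62  1.13]
t 15.62 along -176.61 lat -0.9689825959881965 z 0.0453 Fpush 2.57 f [-1.41 -2.33 -0.22]
```

```bash

for i in 1 2 3 4; do python3 -m jog '[0.001,0.0008,0,0,0,0,-1,0.001,0.0008,0,0,0,0,-1]' >/dev/null; python3 st.py R; 
 done 2>&1
```

```text
t 15.78 along -176.37 lat -0.9935717532256472 z 0.0453 Fpush 2.08 f [-0.86 -2.23  1.11]
t 15.95 along -176.13 lat -0.9900824219628707 z 0.0453 Fpush 1.38 f [-0.17 -1.97 -0.1 ]
t 16.12 along -175.83 lat -0.9963630667498696 z 0.0453 Fpush 1.39 f [-0.21 -1.94 -0.68]
t 16.28 along -175.71 lat -1.0054993156954488 z 0.0453 Fpush 3.23 f [-1.15 -3.7   0.94]
```

```bash

for i in 1 2; do python3 -m jog '[0.001,0.0008,0,0,0,0,-1,0.001,0.0008,0,0,0,0,-1]' >/dev/null; python3 st.py R; 
 done 2>&1
for i in 1 2 3; do python3 -m jog '[0,0,0,0,0,0,-1]' >/dev/null; python3 st.py R; 
 done 2>&1
```

```text
t 16.45 along -175.67 lat -0.9806878415695441 z 0.0453 Fpush 3.71 f [-1.42 -4.11  0.14]
t 16.62 along -175.62 lat -0.9844266614038311 z 0.0453 Fpush 3.95 f [-2.19 -3.55  1.75]
t 16.7 along -175.61 lat -0.9802265441620356 z 0.0453 Fpush 4.31 f [-2.03 -4.32  1.3 ]
t 16.78 along -175.61 lat -0.9863159032969387 z 0.0453 Fpush 5.0 f [-2.99 -4.25  1.19]
t 16.87 along -175.61 lat -0.9696332441491984 z 0.0453 Fpush 5.47 f [-3.91 -3.85  1.61]
```

```bash

for i in 1; do python3 -m jog '[0.001,0.0008,0,0,0,0,-1,0.0016,0.0013,0,0,0,0,-1]' >/dev/null; python3 st.py R; 
 done 2>&1
for i in 1 2 3 4 5; do python3 -m jog '[0,0,0,0,0,0,-1]' >/dev/null; python3 st.py R; 
 done 2>&1
```

```text
t 17.03 along -175.56 lat -0.987869143278336 z 0.0453 Fpush 6.65 f [-4.09 -5.5   1.84]
t 17.12 along -175.58 lat -0.994139615909953 z 0.0453 Fpush 6.59 f [-4.23 -5.23  1.61]
t 17.2 along -175.55 lat -0.9789398771423846 z 0.0453 Fpush 6.52 f [-4.34 -5.    1.76]
t 17.28 along -175.54 lat -0.9594607696306462 z 0.0453 Fpush 6.59 f [-3.59 -6.    2.11]
t 17.37 along -175.57 lat -0.9975431830938908 z 0.0453 Fpush 6.9 f [-4.64 -5.21  1.38]
t 17.45 along -175.57 lat -0.9877248573508385 z 0.0453 Fpush 6.53 f [-4.6  -4.69  1.33]
```

Pressing right at about 6.65 N. One small nudge, then hold.

```bash

python3 -m jog '[0.0003,0.0002,0,0,0,0,-1,0.0003,0.0002,0,0,0,0,-1]' >/dev/null; python3 st.py R
for i in 1 2 3 4 5; do python3 -m jog '[0,0,0,0,0,0,-1,0,0,0,0,0,0,-1,0,0,0,0,0,0,-1]' >/dev/null; python3 st.py R; 
 done 2>&1
python3 -m jog '[-0.02,-0.0165,0,0,0,0,-1,-0.046,-0.038,0,0,0,0,-1,-0.046,-0.038,0,0,0,0,-1,-0.046,-0.038,0,0,0,0,-1,-0.046,-0.038,0.2,0,0,0,-1,-0.046,-0.038,0.4,0,0,0,-1,-0.046,-0.038,0.7,0,0,0,-1,-0.046,-0.038,0.7,0,0,0,-1]'
```

```text
t 17.62 along -175.56 lat -0.9758789463076983 z 0.0453 Fpush 6.9 f [-4.11 -5.87  1.66]
t 17.87 along -175.55 lat -0.9957116595878807 z 0.0453 Fpush 6.9 f [-4.51 -5.38  1.65]
t 18.12 along -175.55 lat -1.0014941419635992 z 0.0453 Fpush 6.32 f [-3.62 -5.55  1.17]
t 18.37 along -175.57 lat -0.9527208576496082 z 0.0453 Fpush 6.48 f [-3.38 -6.09  2.03]
t 18.62 along -175.58 lat -0.9678262113562153 z 0.0453 Fpush 6.7 f [-3.93 -5.76  1.71]
t 18.87 along -175.55 lat -0.9826432612487779 z 0.0453 Fpush 5.9 f [-3.59 -4.92  1.05]
clock: 19.53
tcp_pos: [0.4792, -0.1151, 0.1906]
orientation: [0.002, 0.941, 0.34, 0.003]
wrist_force: [0.5, -0.6, -0.1]
finger_gap: -0.0
grip_force: 0.0
```

Now over the frame with the wrist camera to measure both diagonals.

```bash

python3 -m jog '[0.39,0.335,0.57,0,0,0,-1,0.39,0.335,0.57,0,0,0,-1,0.39,0.335,0.57,0,0,0,-1,0.39,0.335,0.57,0,0,0,-1,0.39,0.335,0.57,0,0,0,-1,0.39,0.335,0.57,0,0,0,-1,0.39,0.335,0.57,0,0,0,-1,0.39,0.335,0.57,0,0,0,-1,0.39,0.335,0.57,0,0,0,-1]'
python3 - <<'E'
from h import *
ims=[];ps=[]
for i in range(4):
    s=env.get_state();ps.append(np.r_[s['tcp_pos'],s['orientation']]);ims.append(snap('wrist')[0])
t=snap('top','top3.png')[0]
np.savez('w1.npz',ims=ims,ps=ps)
m=np.mean(ims,0).astype(np.uint8)
cv2.imwrite('pics/w1.png',cv2.resize(m[0:260,140:520],(760,520),interpolation=cv2.INTER_CUBIC)[:,:,::-1])
E
```

```text
clock: 20.28
tcp_pos: [0.5538, -0.048, 0.2979]
orientation: [-0.001, 0.941, 0.339, -0.001]
wrist_force: [-0.1, -0.2, 0.6]
finger_gap: 0.0001
grip_force: 0.0
```

View pics/w1.png

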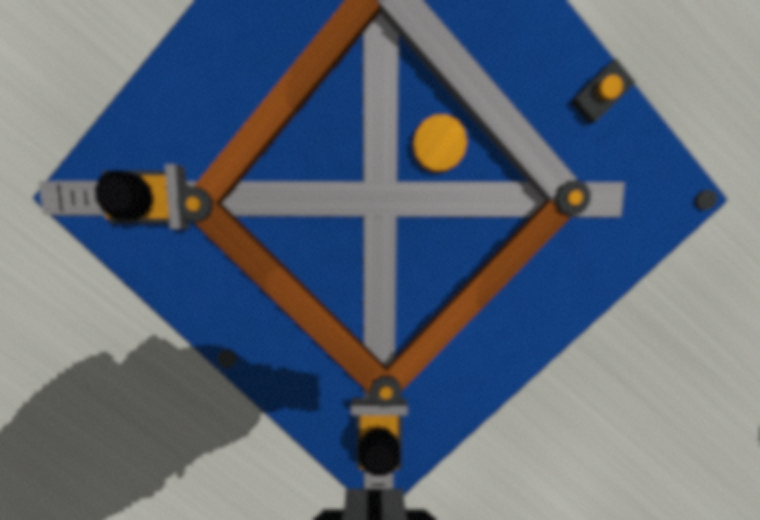

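Enlarged 2x, the pins are at (193,203), (575,198) and (385,393), and both jaws touch. The far left pin is just cut off at the top (380,0). I'll shift forward a little and measure.

```bash

python3 -m jog '[0.1,0.083,0,0,0,0,-1,0.1,0.083,0,0,0,0,-1,0.1,0.083,0,0,0,0,-1,0.1,0.083,0,0,0,0,-1,0.1,0.083,0,0,0,0,-1]' >/dev/null
cat > meas.py <<'E'
from h import *
from scipy.spatial.transform import Rotation as Ro
import sys
c=eyes.calibration('wrist');T=np.array(c['tool_from_camera'])
ims=[];ps=[]
for i in range(6):
    s=env.get_state();ps.append(np.r_[s['tcp_pos'],s['orientation']]);ims.append(eyes.read_camera('wrist')[0])
m=np.mean(ims,0);p=np.mean(ps,0);np.savez(sys.argv[1],m=m,p=p)
R=Ro.from_quat(p[[4,5,6,3]]).as_matrix()
M=np.eye(4);M[:3,:3]=R;M[:3,3]=p[:3];W=M@T
def ray(u,v,z):
    r=W[:3,:3]@[(u-c['cx'])/c['fx'],(v-c['cy'])/c['fy'],1];o=W[:3,3];return (o+r*(z-o[2])/r[2])[:2]
def proj(X):
    q=W[:3,:3].T@(np.array(X)-W[:3,3]);return q[0]/q[2]*c['fx']+c['cx'],q[1]/q[2]*c['fy']+c['cy']
# brass disc weight: red minus blue
w=np.clip(m[:,:,0]-m[:,:,2],0,None)
P={}
guess=dict(FL=(.709,.0764),FR=(.6931,-.0822),NL=(.5483,.0865),NR=(.534,-.0728))
for k,g in guess.items():
    u,v=proj([*g,.043]);best=None
    # seek dark-collar pin: template of bright-brass centre (r 2.5px) ringed by dark collar (r 4..8)
    yy,xx=np.mgrid[0:400,0:640]
    lum=m.sum(2)
    for dv in np.arange(-10,10.1,1):
        for du in np.arange(-10,10.1,1):
            r=np.hypot(xx-u-du,yy-v-dv);
            if v+dv<2: continue
            sc=w[r<3].mean()-w[(r>4.5)&(r<7.5)].mean()
            if best is None or sc>best[0]: best=(sc,u+du,v+dv)
    x,y=best[1:]
    for _ in range(10):
        r=np.hypot(xx-x,yy-y);g=w*np.clip(5.5-r,0,1); g=np.clip(g-25*(r<5.5),0,None)
        x,y=(g*xx).sum()/g.sum(),(g*yy).sum()/g.sum()
    P[k]=ray(x,y,.043);print(k,round(x,2),round(y,2),round(best[0]),P[k].round(4))
D=lambda a,b:np.linalg.norm(P[a]-P[b])*1000
print('far %.2f near %.2f l %.2f r %.2f'%(D('FL','FR'),D('NL','NR'),D('FL','NL'),D('FR','NR')))
dl,dr=D('NL','FR'),D('NR','FL');k=(D('FL','FR')+D('NL','NR')+D('FL','NL')+D('FR','NR'))/640
print('dL %.2f dR %.2f, scaled diff R-L %.2f scale %.4f'%(dl,dr,(dr-dl)/k,k))
E
python3 meas.py w2.npz
```

```text
FL 329.61 15.02 144 [0.7107 0.0751]
FR 424.42 122.27 141 [ 0.6951 -0.0847]
NL 237.34 125.13 125 [0.5504 0.0849]
NR 331.73 216.05 113 [ 0.5348 -0.0748]
far 160.55 near 160.46 l 160.58 r 160.63
dL 222.97 dR 231.07, scaled diff R-L 8.08 scale 1.0035
```

All four sides agree within 0.1 mm. The right diagonal is 8.1 mm longer, so the right slide goes in about 4.05 mm more. Returning behind the right knob.

```bash

python3 -m jog '[-0.49,-0.418,-0.57,0,0,0,-1,-0.49,-0.418,-0.57,0,0,0,-1,-0.49,-0.418,-0.57,0,0,0,-1,-0.49,-0.418,-0.57,0,0,0,-1,-0.49,-0.418,-0.57,0,0,0,-1,-0.49,-0.418,-0.57,0,0,0,-1,-0.49,-0.418,-0.57,0,0,0,-1,-0.49,-0.418,-0.57,0,0,0,-1]' >/dev/null; python3 st.py R
python3 -m jog '[0,0,-0.2,0,0,0,-1,0,0,-0.4,0,0,0,-1,0,0,-0.55,0,0,0,-1,0,0,-0.65,0,0,0,-1,0,0,-0.7,0,0,0,-1,0,0,-0.7,0,0,0,-1,0,0,-0.7,0,0,0,-1]' >/dev/null; python3 st.py R
python3 -m jog '[0.008,0.0066,0,0,0,0,-1,0.016,0.0132,0,0,0,0,-1,0.024,0.0198,0,0,0,0,-1,0.032,0.0264,0,0,0,0,-1,0.038,0.0313,0,0,0,0,-1,0.042,0.0346,0,0,0,0,-1,0.042,0.0346,0,0,0,0,-1]' >/dev/null; python3 st.py R
```

```text
t 21.92 along -185.11 lat -2.7082256838154017 z 0.1871 Fpush 0.34 f [-0.72  0.35  0.47]
t 22.5 along -185.32 lat -2.131420939079476 z 0.0464 Fpush 0.48 f [-0.4  -0.27 -0.08]
t 23.08 along -175.75 lat -1.2276416518746391 z 0.0455 Fpush 1.36 f [-1.11 -0.78  0.48]
```

```bash

python3 -m jog '[0.0015,0.00125,0,0,0,0,-1,0.003,0.0025,0,0,0,0,-1,0.0045,0.00375,0,0,0,0,-1,0.006,0.005,0,0,0,0,-1,0.0075,0.0062,0,0,0,0,-1,0.009,0.0074,0,0,0,0,-1]' >/dev/null; python3 st.py R
python3 -m jog '[0.0015,0.00125,0,0,0,0,-1,0.003,0.0025,0,0,0,0,-1,0.0045,0.00375,0,0,0,0,-1]' >/dev/null; python3 st.py R
python3 -m jog '[0.0015,0.00125,0,0,0,0,-1,0.003,0.0025,0,0,0,0,-1]' >/dev/null; python3 st.py R
```

```text
t 23.58 along -175.45 lat -1.14211161394083 z 0.0454 Fpush 10.49 f [-7.   -8.01  6.51]
t 23.83 along -175.06 lat -1.1148081727567623 z 0.0454 Fpush 12.27 f [-8.51 -8.97  7.51]
t 24.0 along -174.4 lat -1.1256108698704248 z 0.0454 Fpush 12.46 f [-9.14 -8.51  7.77]
```

Yielding at about 12 N, as expected. I'll continue in 0.4 mm rows.

```bash

python3 -m jog '[0.0015,0.00125,0,0,0,0,-1,0.003,0.0025,0,0,0,0,-1,0.0045,0.00375,0,0,0,0,-1]' >/dev/null; python3 st.py R
python3 -m jog '[0.0015,0.00125,0,0,0,0,-1,0.0025,0.0021,0,0,0,0,-1,0.0025,0.0021,0,0,0,0,-1]' >/dev/null; python3 st.py R
```

```text
t 24.25 along -173.22 lat -1.134517426796211 z 0.0454 Fpush 12.14 f [-8.81 -8.4   7.4 ]
t 24.5 along -172.48 lat -1.1279019947771225 z 0.0454 Fpush 12.67 f [-9.02 -8.99  6.74]
```

```bash

python3 -m jog '[0.0015,0.00125,0,0,0,0,-1,0.003,0.0025,0,0,0,0,-1,0.003,0.0025,0,0,0,0,-1]' >/dev/null; python3 st.py R
python3 -m jog '[0,0,0,0,0,0,-1,0,0,0,0,0,0,-1]' >/dev/null; python3 st.py R
```

```text
t 24.75 along -171.7 lat -1.066207046220888 z 0.0454 Fpush 11.69 f [-8.46 -8.11  6.6 ]
t 24.92 along -171.69 lat -1.1069593240434494 z 0.0454 Fpush 12.27 f [-9.2  -8.12  6.77]
```

```bash

python3 -m jog '[-0.01,-0.0082,0,0,0,0,-1,-0.03,-0.0247,0,0,0,0,-1,-0.054,-0.0445,0,0,0,0,-1,-0.054,-0.0445,0,0,0,0,-1,-0.054,-0.0445,0.2,0,0,0,-1,-0.054,-0.0445,0.4,0,0,0,-1,-0.054,-0.0445,0.7,0,0,0,-1,-0.054,-0.0445,0.7,0,0,0,-1]' >/dev/null; python3 st.py R
python3 -m jog '[0.48,0.407,0.57,0,0,0,-1,0.48,0.407,0.57,0,0,0,-1,0.48,0.407,0.57,0,0,0,-1,0.48,0.407,0.57,0,0,0,-1,0.48,0.407,0.57,0,0,0,-1,0.48,0.407,0.57,0,0,0,-1,0.48,0.407,0.57,0,0,0,-1,0.48,0.407,0.57,0,0,0,-1]' >/dev/null
python3 meas.py w3.npz
python3 -m jog '[-0.04,0.095,0,0,0,-0.15,-1,-0.04,0.095,0,0,0,-0.15,-1,-0.04,0.095,0,0,0,-0.15,-1,-0.04,0.095,0,0,0,-0.15,-1,-0.04,0.095,0,0,0,-0.15,-1,-0.04,0.095,0,0,0,-0.15,-1,-0.04,0.095,0,0,0,-0.15,-1]' 
python3 meas.py w4.npz
```

```text
t 25.58 along -181.6 lat -2.7171759791468073 z 0.1904 Fpush -0.54 f [0.12 0.72 0.38]
FL 329.97 14.05 142 [0.7107 0.0751]
FR 425.3 121.79 139 [ 0.6952 -0.0847]
NL 234.1 121.58 125 [0.5509 0.0902]
NR 329.36 213.22 112 [ 0.5354 -0.0696]
far 160.57 near 160.48 l 160.46 r 160.51
dL 226.64 dR 227.34, scaled diff R-L 0.70 scale 1.0032
clock: 27.13
tcp_pos: [0.5679, -0.0119, 0.2993]
orientation: [0.0, 0.994, 0.112, -0.0]
wrist_force: [0.7, 0.9, -0.0]
finger_gap: 0.0001
grip_force: 0.0
FL 277.29 30.05 137 [0.7107 0.0752]
FR 411.8 78.59 139 [ 0.6952 -0.0846]
NL 242.08 166.99 116 [0.551  0.0902]
NR 364.21 206.21 109 [ 0.5353 -0.0695]
far 160.60 near 160.47 l 160.43 r 160.59
dL 226.63 dR 227.39, scaled diff R-L 0.76 scale 1.0033
```

Both camera yaws agree: the difference is 0.73 mm, so about 0.37 mm more on the right.

```bash

python3 -m jog '[-0.44,-0.502,-0.57,0,0,0.15,-1,-0.44,-0.502,-0.57,0,0,0.15,-1,-0.44,-0.502,-0.57,0,0,0.15,-1,-0.44,-0.502,-0.57,0,0,0.15,-1,-0.44,-0.502,-0.57,0,0,0.15,-1,-0.44,-0.502,-0.57,0,0,0.15,-1,-0.44,-0.502,-0.57,0,0,0.15,-1,-0.44,-0.502,-0.57,0,0,0.15,-1,-0.44,-0.502,-0.57,0,0,0.15,-1]' >/dev/null; python3 st.py R
python3 -m jog '[0,0,-0.2,0,0,0,-1,0,0,-0.4,0,0,0,-1,0,0,-0.55,0,0,0,-1,0,0,-0.65,0,0,0,-1,0,0,-0.7,0,0,0,-1,0,0,-0.7,0,0,0,-1,0,0,-0.7,0,0,0,-1]' >/dev/null; python3 st.py R
python3 -m jog '[0.008,0.0066,0,0,0,0,-1,0.016,0.0132,0,0,0,0,-1,0.024,0.0198,0,0,0,0,-1,0.032,0.0264,0,0,0,0,-1,0.038,0.0313,0,0,0,0,-1,0.043,0.0354,0,0,0,0,-1,0.043,0.0354,0,0,0,0,-1]' >/dev/null; python3 st.py R
python3 -m jog '[0.0015,0.00125,0,0,0,0,-1,0.003,0.0025,0,0,0,0,-1,0.0045,0.00375,0,0,0,0,-1,0.006,0.005,0,0,0,0,-1,0.0075,0.0062,0,0,0,0,-1,0.009,0.0074,0,0,0,0,-1,0.0105,0.0087,0,0,0,0,-1,0.0105,0.0087,0,0,0,0,-1]' >/dev/null; python3 st.py R
```

```text
t 28.18 along -181.07 lat -2.206409313371349 z 0.187 Fpush 0.49 f [-0.59 -0.06  0.56]
t 28.77 along -181.79 lat -1.6551813152799466 z 0.0461 Fpush -0.36 f [ 0.35  0.15 -0.14]
t 29.35 along -171.98 lat -1.2590020473839254 z 0.0456 Fpush 2.6 f [-1.24 -2.58  1.84]
t 30.02 along -171.59 lat -1.1879400147036534 z 0.0455 Fpush 11.91 f [-9.12 -7.66  7.5 ]
```

```bash

python3 -m jog '[0.001,0.0008,0,0,0,0,-1,0.001,0.0008,0,0,0,0,-1,0.001,0.0008,0,0,0,0,-1]' >/dev/null; python3 st.py R
python3 -m jog '[0.0002,0.0002,0,0,0,0,-1,0.0002,0.0002,0,0,0,0,-1]' >/dev/null; python3 st.py R
```

```text
t 30.27 along -171.46 lat -1.1863640582734092 z 0.0455 Fpush 12.84 f [-9.14 -9.11  6.19]
t 30.43 along -171.46 lat -1.1902885152830085 z 0.0455 Fpush 11.98 f [-8.9  -8.05  7.52]
```

```bash

python3 -m jog '[0.0006,0.0005,0,0,0,0,-1,0.0006,0.0005,0,0,0,0,-1,0.0006,0.0005,0,0,0,0,-1]' >/dev/null; python3 st.py R
python3 -m jog '[-0.01,-0.0082,0,0,0,0,-1,-0.03,-0.0247,0,0,0,0,-1,-0.054,-0.0445,0,0,0,0,-1,-0.054,-0.0445,0,0,0,0,-1,-0.054,-0.0445,0.2,0,0,0,-1,-0.054,-0.0445,0.4,0,0,0,-1,-0.054,-0.0445,0.7,0,0,0,-1,-0.054,-0.0445,0.7,0,0,0,-1]' >/dev/null; python3 st.py R
python3 -m jog '[0.44,0.5,0.57,0,0,-0.15,-1,0.44,0.5,0.57,0,0,-0.15,-1,0.44,0.5,0.57,0,0,-0.15,-1,0.44,0.5,0.57,0,0,-0.15,-1,0.44,0.5,0.57,0,0,-0.15,-1,0.44,0.5,0.57,0,0,-0.15,-1,0.44,0.5,0.57,0,0,-0.15,-1,0.44,0.5,0.57,0,0,-0.15,-1,0.44,0.5,0.57,0,0,-0.15,-1]' >/dev/null
python3 meas.py w5.npz
python3 - <<'E'
from h import *
m=np.load('w5.npz')['m'].astype(np.uint8)
cv2.imwrite('pics/w5.png',cv2.resize(m[130:270,180:420],(800,467),interpolation=cv2.INTER_CUBIC)[:,:,::-1])
E
```

```text
t 30.68 along -171.32 lat -1.1806410033460972 z 0.0455 Fpush 12.78 f [-9.03 -9.13  7.38]
t 31.35 along -181.27 lat -2.6870102843038897 z 0.1904 Fpush -0.33 f [ 0.6  -0.22 -0.07]
FL 276.45 28.79 136 [0.7107 0.0752]
FR 411.55 77.22 138 [ 0.6951 -0.0846]
NL 241.11 166.23 119 [0.551  0.0907]
NR 363.73 205.29 110 [ 0.5354 -0.069 ]
far 160.56 near 160.52 l 160.44 r 160.53
dL 227.01 dR 226.98, scaled diff R-L -0.03 scale 1.0032
```

View pics/w5.png

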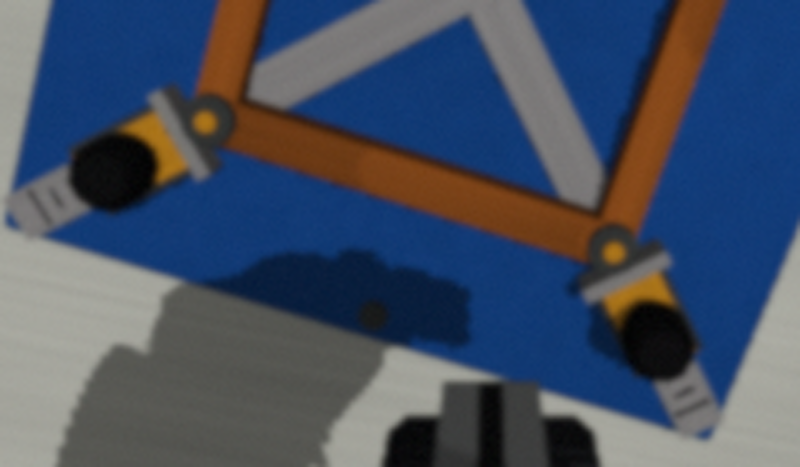

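The diagonals are equal within 0.03 mm. Both jaws, at (180,135) and (630,275), rest on their pins at (205,122) and (613,250), and the robot is clear of everything.

```bash
python3 -c "
from workcell import env
print(env.hand_in())"
```

```text
the job is handed in; nothing more can be done
None
```

The job is handed in. I pressed the left slide and then the right at about 7 N on the knob, which is about 5 N at the jaw. The right diagonal measured about 8 mm longer, so I pressed the right slide in until the two diagonals agreed to within about 0.03 mm by camera. I left both jaws touching their corners, hands off. I did not read the rule scales themselves or re-measure the other gauges' positions.

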